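Set up the air station to blow-dry a canister

ROBOT

A 6-joint arm with a two-finger parallel gripper is mounted at the origin on a cart in front of the work surface, level with it; the furniture and walls round the work are solid. World frame = base frame: x ahead of the robot, y to its left, z up, the work surface at z = 0. Lengths are in m, angles in degrees, forces in N, time in s.
With the tool pointing down it reaches from about 0.4 to 0.825 m from the base axis. Payload 7 kg.
Tool frame: the origin (TCP) lies midway between the tips of the shut fingers; the grasp point (between the pads) lies 19 mm behind it (hold_point_z is the distance from the TCP to the grasp point, in m); z points along the fingers, y is the line along which they close (so a half turn about z gives the same grasp; the last joint's range is limited). The gripper opens to 88 mm and grips with 3 to 60 N. Pads are 19 mm wide; open, the fingers measure 130 mm over their backs; the gripper's body (78 mm by 193 mm) begins 47 mm behind the grasp point.
Start: joints at [-47.263, 20.546, 0.682, 0, -70.136, -16.507], TCP at [0.298, -0.605, 0.187] pointing down, gripper open.
Joint ranges: [-176.03, 176.03], [-82.01, 121.73], [-58.28, 71.71], [-173.87, 95.51], [-174.79, -0.11], [-173.66, 173.66]. Speed limits (degrees/s): [136.94, 136.94, 172.46, 180, 180, 180].

INTERFACE

Orientations are given as [roll, pitch, yaw] about the fixed x, y, z axes, in that order (R = Rz(yaw) Ry(pitch) Rx(roll)).
In Python, from plant import get_state, capture, close_job, hold_point_z gives the robot as it stands.
- The arm moves only by the shell command python3 -m inch 'ROWS' [FORCE]. ROWS is text: rows parted by semicolons, each of 5 numbers parted by spaces: the shift along the tool's x, y, z normalised to -1 to 1, where 1 is 0.15 m, then the turn about the tool's z normalised to -1 to 1, where 1 is 360 degrees, then the opening, from 0 (shut) to 1 (fully open). In form: tx ty tz spin grip; .... A call has exactly 8 rows; each row shifts and turns the commanded pose from where the row before left it, along the tool's axes as they then stand; what a row does not reach is not made up. A row lasts 1/8 s, in which the tool goes at most 62.5 mm and 10.7 degrees, less where a joint would pass 70% of its speed; a pose out of reach is approached as far as the arm can. A call with a number of a shift or a turn outside -1 to 1 is refused whole. A call with a gripper value outside its range is refused whole. The fingers move at their own pace and stop on an object; FORCE is the grip in N (left out, the last holds). Time passes only in rows, so rows that do not move let the fingers close, or fill a call up. It gives the time, the measured TCP pose, the force, the opening and the grip force at its end, in the units of the state.
- get_state(): the state, without advancing time (a new reading comes with each control period).
- capture(name): name is "scene" or "top" or "wrist"; returns a dict with "color" (480x640x3 uint8, blue, green, red), "mtx" (3x3 intrinsics, pixels), "R" (3x3) and "t" (3): a world point X has camera coordinates R X + t. Camera axes: x right, y down, z forward; pixel columns grow to the right and rows downward; lengths in m; the calibration is good to about 2 mm. A picture is of the moment at which its call begins. There is no depth.
- close_job(): hands the job in; it is judged then, once.
The state is a dict: "time_s": time; "joints": joint angles; "qd": joint speeds; "joint_torque": joint torques, N m; "tcp_pos": TCP position; "eef_rot": TCP orientation; "contact_force": force on the tool from outside, world axes, zero at the start; "moment": the same for the moment, N m; "gripper_width": finger opening in m; "gripper_force": force on a finger pad.
Only numpy, scipy, OpenCV 4.12 (cv2) and the standard library are available. Lean on these libraries where they do the work, as an engineer would, in place of code of your own. Each camera call takes 0.05 s, during which the arm holds its last target. There are 200 camera calls.

TASK

Get the air station ready to blow-dry the green-lidded canister: turn the red bleed lever fully closed, square to the pipe, stand the green canister upright in the middle of the round black pad before the orange nozzle, and if the brown-lidded canister is in the blue lever's way, stand it upright on free table clear of that lever's whole swing. Only then swing the blue supply lever open until it lies centred over the green tab on its dial, and leave it there. Never tip a canister, and leave the other things where they stand.

Things in the scene. Friction and masses are not known exactly. Their poses are not given: they have to be found in the camera images.
- station: fixed air station: grey base 56 (its x) by 370 mm (its y), pipe 22 mm thick along y, axis 42 mm up, ends at y = +214 and -196 mm; brass ball valves at y = +120 (supply) and -120 mm (bleed); orange nozzle in the middle points along -x (tip at x = -48 mm, 42 mm up) at a round pad. Origin: on the table under the pipe's middle. Place and yaw differ each time
- pad (a point): the centre of the top face (5 mm above the table) of the round black drying pad, 110 mm across, at x = -125 mm, y = 0 of the station; axes as the station's
- supply_lever (a joint): turning angle (rad) of the blue supply lever about the vertical axis of its valve (station x = 0, y = +120 mm). 0 = closed: it points along the station's -x. Grows clockwise seen from above, to 1.57 (along the station's +y). It starts nearly closed. It stays where it is left; friction about 0.15 N m
- supply_grip (a point): the middle of the blue lever's handle: 95 mm from the valve axis, 92 mm above the table. The lever points along this point's -x. The handle is a bar 70 mm long (from 55 to 125 mm off the axis), 14 mm wide, 20 mm tall (82 to 102 mm above the table)
- tab: green set-point tab, 22 x 22 mm, on the rim of the white dial (84 mm across) below the supply lever; fixed. Origin on the table under the supply valve's axis; the tab lies along this body's -x, 33 to 55 mm from the axis, top 78.5 mm up. The lever is set when -x of supply_grip equals this body's -x (a supply_lever value of 0.65 to 1.2)
- bleed_lever (a joint): turning angle (rad) of the red bleed lever about the vertical axis of its valve (station x = 0, y = -120 mm). 0 = closed, a hard stop: it points along the station's -x. Grows counter-clockwise seen from above, to 1.57 (along the station's -y). Starts open at 0.7 to 1.3; stays where it is left; friction about 0.15 N m
- bleed_grip (a point): the middle of the red lever's handle, the same size and heights as the blue one; the lever points along this point's -x
- canister_green: loose square canister, clear body 54 x 54 mm, green lid 58 x 58 mm from 102 to 113 mm high (68 mm along its x over a lug and a tab); the lid is fast. Mass 0.07 to 0.21 kg. Origin: centre of its underside; z up; sides square to its x and y. One of the two canisters starts on the table in the blue lever's swing, the other in front of the red lever clear of its swing; any yaw
- canister_brown: loose canister like the green one (same sizes, origin and range of mass) but with a brown lid. It is in the blue lever's swing or, when the green one is, in front of the red lever. The blue handle's end sweeps a circle of 125 mm about the supply valve's axis; the canister's centre must end more than 160 mm from that axis
- dropper: bystander: loose brown dropper bottle with black cap, 34 mm across, 102 mm tall, easily tipped, beside the pad on the blue lever's side; origin at the middle of its underside
- hygrometer: bystander: loose grey dial puck, 60 mm across, 19 mm tall, on the robot's side of the pad
- label_roll: bystander: loose roll of labels, 55 mm across, 25 mm tall, left of the work
- mug: bystander: loose white mug, 97 mm tall, right of the work
Mind the look-alikes: they are no part of the job. What is shaped like the canister_brown but purple is not meant.

How it is judged:
By the outcome, as a careful person would: the job done as asked, in the order asked, and still so for the second after the job is handed in, with the robot touching nothing.
It also fails if it takes over 72 s, if anything falls off the work surface, if the arm or the gripper's body presses on something with over 40 N, if the wrist force passes 120 N, or if a joint passes its speed limit or range.

## Working session

There is one attempt and no reset: what is moved stays moved. The work goes in short steps, Python scripts to look and compute and a shell command to move; the robot and the scene stay as the last step left them, time stands still between calls to the robot, and variables do not carry over. Pictures are saved under pics/ and viewed, at most 10 in all, crops included, and the job is handed in when it is done.

```bash
mkdir -p pics; ls; python3 - <<'E'
from plant import *
import cv2
s=get_state();print(s['tcp_pos'],s['eef_rot'],s['time_s'],hold_point_z)
for n in ['scene','top']:
    c=capture(n);cv2.imwrite(f'pics/{n}0.png',c['color']);print(n,c['mtx'],c['R'],c['t'],-c['R'].T@c['t'])
E
```

```text
pics
[ 0.29806793 -0.60500544  0.1865174 ] [ 1.79905051e+02 -7.91701599e-03 -1.53778286e+02] 0.0 0.0188
scene [[454.70956596   0.         325.89592696]
 [  0.         454.70956596 238.53936968]
 [  0.           0.           1.        ]] [[-0.62523549 -0.78013817 -0.02156429]
 [-0.49978314  0.42146344 -0.75669372]
 [ 0.59941421 -0.4623343  -0.65341381]] [0.28239315 0.34232276 0.95141467] [-0.22264211  0.51590078  0.88679057]
top [[547.60423393   0.         329.30131772]
 [  0.         547.60423393 233.37839544]
 [  0.           0.           1.        ]] [[ 0.0286957  -0.99958257  0.00335416]
 [-0.99686395 -0.0288649  -0.07368236]
 [ 0.07374842 -0.00122927 -0.99727612]] [-0.06768426  0.49800452  1.65818886] [ 0.3760962  -0.05124279  1.69059332]
```

View pics/scene0.png

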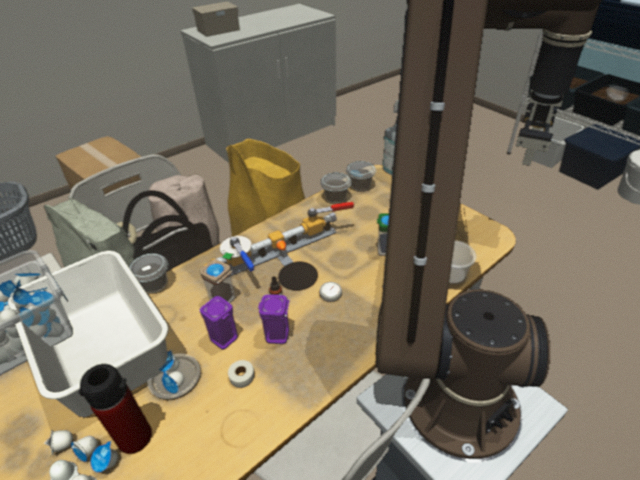

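View pics/top0.png

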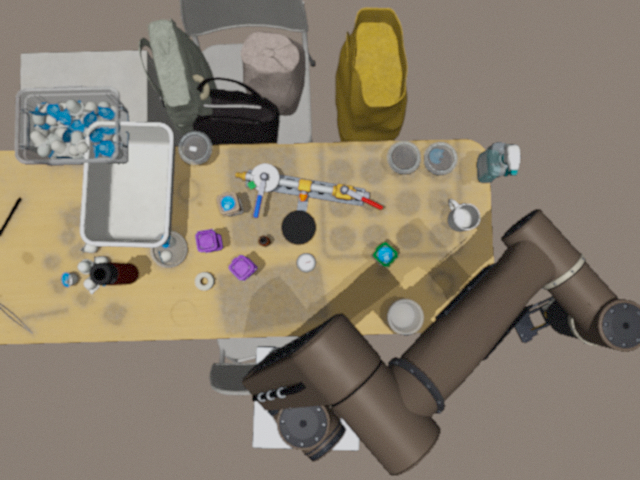

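The top view shows the pad at (298,227), the blue lever around (259,205), the red lever at (372,204), the green lid at (385,253), purple look-alikes at (208,240) and (242,267), and the presumed brown canister at (229,203). I'll zoom in.

```bash
python3 - <<'E'
import cv2
a=cv2.imread('pics/top0.png')[145:295,195:420]
cv2.imwrite('pics/topz.png',cv2.resize(a,(787,525),interpolation=cv2.INTER_CUBIC))
E
```

```text
(no output)
```

View pics/topz.png

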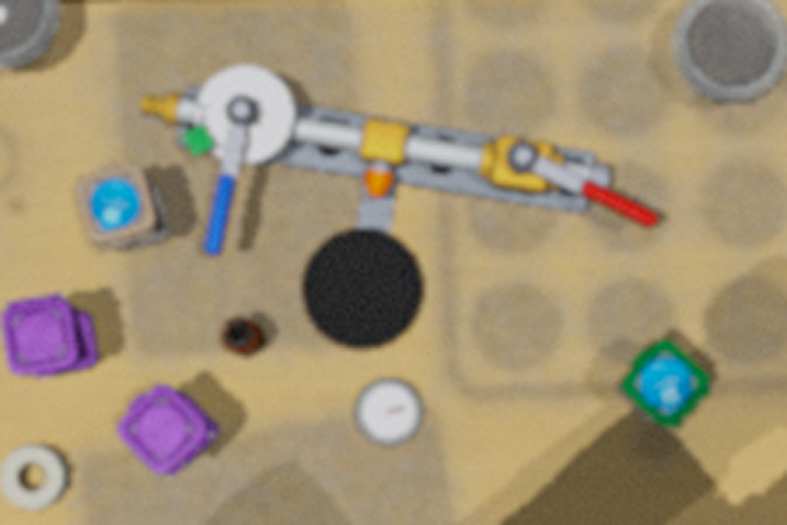

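The crop (3.5x, offset 195,145) shows the brown lid at (118,205) with a blue centre and the green lid at (667,382). The dial is at (245,113), the tab at (199,139), the pad at (363,288), the dropper at (243,335) and the hygrometer at (389,411).

```bash
cat > h.py <<'E'
import numpy as np,cv2
from plant import *
def ray(c,px,z):
    d=c['R'].T@np.linalg.inv(c['mtx'])@np.array([px[0],px[1],1.]);o=-c['R'].T@c['t']
    return (o+d*(z-o[2])/d[2])
def proj(c,X):
    p=c['mtx']@(c['R']@np.array(X)+c['t']);return p[:2]/p[2]
def blob(img,lo,hi,box,k=0):
    hsv=cv2.cvtColor(img,cv2.COLOR_BGR2HSV);m=cv2.inRange(hsv,np.array(lo),np.array(hi))
    x0,y0,x1,y1=box;w=np.zeros_like(m);w[y0:y1,x0:x1]=m[y0:y1,x0:x1]
    n,l,st,ce=cv2.connectedComponentsWithStats(w)
    i=1+np.argmax(st[1:,4]);return (l==i).astype(np.uint8),ce[i],st[i,4]
def rect(c,m,z):
    cs=max(cv2.findContours(m,0,1)[0],key=cv2.contourArea)[:,0,:]
    P=np.array([ray(c,p,z)[:2]*1000 for p in cs],np.float32)
    return cv2.minAreaRect(P)
E
python3 - <<'E'
from h import *
c=capture('top');im=c['color']
B=lambda *a:[int(195+a[0]/3.5),int(145+a[1]/3.5),int(195+a[2]/3.5),int(145+a[3]/3.5)]
def go(n,lo,hi,b,z):
    m,ce,a=blob(im,lo,hi,b);r=rect(c,m,z);print(n,ce.round(1),a,ray(c,ce,z)[:2].round(4),'rect',np.round(r[0],1),np.round(r[1],1),round(r[2],1))
go('green',[50,120,40],[85,255,255],B(600,320,730,450),.113)
go('greenblue',[90,120,80],[115,255,255],B(600,320,730,450),.113)
go('brownblue',[90,120,80],[115,255,255],B(60,150,170,250),.113)
go('brown',[3,40,60],[20,135,200],B(60,150,170,260),.113)
go('tab',[45,120,40],[75,255,255],B(170,110,230,170),.0785)
go('bluelever',[100,150,60],[130,255,255],B(190,160,250,270),.102)
go('red',[0,200,100],[5,255,255],B(570,160,680,250),.102)
go('dial',[0,0,170],[179,40,255],B(185,55,310,170),.078)
go('pad',[0,0,0],[179,255,60],B(290,215,440,360),.005)
go('hyg',[0,0,130],[179,60,255],B(340,365,440,460),.019)
go('dropcap',[0,0,0],[179,255,70],B(205,300,290,370),.102)
go('purple1',[130,80,40],[155,255,255],B(0,280,110,390),.113)
go('purple2',[130,80,40],[155,255,255],B(110,375,230,485),.113)
go('nozzle',[3,200,150],[12,255,255],B(350,150,410,210),.042)
E
```

```text
green [385.  253.7] 163 [ 0.4386 -0.2153] rect [ 438.1 -214.7] [60.2 56.6] 50.1
greenblue [384.9 254. ] 189 [ 0.4378 -0.2151] rect [ 436.4 -215.4] [43.3 40.4] 1.3
brownblue [227.5 202.5] 142 [0.574  0.2443] rect [573.2 245.1] [37.3 38.8] 46.8
brown [229.6 201.5] 495 [0.5771 0.2384] rect [573.9 245.9] [91.3 87. ] 2.3
tab [251.2 184.5] 38 [0.6341 0.1829] rect [633.6 183.2] [19.  17.8] 20.3
bluelever [257.3 206. ] 73 [0.5675 0.1591] rect [567.7 159. ] [10.1 60.4] 79.7
red [372.7 203.2] 72 [ 0.5855 -0.1774] rect [ 585.9 -175.9] [61.4 10.5] 64.9
dial [264.6 176.8] 565 [0.6584 0.144 ] rect [655.9 146.4] [86.3 88.1] 30.7
pad [298.2 226.9] 840 [0.518  0.0433] rect [517.9  42.4] [98.7 98.3] 46.7
hyg [305.7 262.5] 312 [0.4086 0.016 ] rect [408.7  16.7] [57.9 58. ] 1.7
dropcap [264.3 240. ] 55 [0.4688 0.1349] rect [468.9 133. ] [17.5 29.1] 1.7
purple1 [208.3 240.8] 493 [0.4611 0.2949] rect [462.5 294.1] [62.9 72.4] 11.2
purple2 [242.2 267.3] 453 [0.3879 0.1942] rect [388.7 194.8] [65.4 60.6] 47.0Traceback (most recent call last):
  File "<stdin>", line 19, in <module>
  File "<stdin>", line 5, in go
  File "h.py", line 12, in blob
    i=1+np.argmax(st[1:,4]);return (l==i).astype(np.uint8),ce[i],st[i,4]
        ~~~~~~~~~^^^^^^^^^^
    return _wrapfunc(a, 'argmax', axis=axis, out=out, **kwds)
    return bound(*args, **kwds)
ValueError: attempt to get argmax of an empty sequence
```

```bash
cat >> h.py <<'E'
S_=lambda:get_state()
def tgt(x,y,z,yaw,cur=None,msg=''):
    """tool-frame shift (axes before the turn) and spin in move units"""
    if cur is None:
        s=get_state();cur=(*s['tcp_pos'],s['eef_rot'][2])
    a=np.radians(cur[3]);dx,dy,dz=x-cur[0],y-cur[1],z-cur[2]
    sp=-((yaw-cur[3]+180)%360-180)
    print(msg,'tx %.3f ty %.3f tz %.3f spin %.4f (%.1f deg) '%((dx*np.cos(a)+dy*np.sin(a))/.15,(dx*np.sin(a)-dy*np.cos(a))/.15,-dz/.15,sp/360,sp))
    return (x,y,z,yaw)
def st():
    s=get_state();print('t %.2f'%s['time_s'],np.round(s['tcp_pos'],4),np.round(s['eef_rot'],1),'w %.4f gf %.1f'%(s['gripper_width'],s['gripper_force']),'F',np.round(s['contact_force'],1))
E
python3 - <<'E'
from h import *
c=capture('top')
for z in (.1,.11): print(z,ray(c,(264.1,176.4),z)[:2],ray(c,(344.1,189.6),z)[:2])
psi=np.radians(-7.7);pad=np.array([.518,.0425]);ex=np.array([np.cos(psi),np.sin(psi)]);ey=np.array([-ex[1],ex[0]])
print('S',pad+.125*ex+.12*ey,'B',pad+.125*ex-.12*ey)
tgt(.575,-.185,.187,-115.8)
E
```

```text
0.1 [0.65574207 0.14282542] [ 0.62354922 -0.09285674]
0.11 [0.65398395 0.14160532] [ 0.6219935  -0.09259512]
S [0.65795124 0.14466971] B [ 0.62579456 -0.09316626]
 tx -2.894 ty 1.698 tz -0.001 spin -0.1055 (-38.0 deg)
```

```bash
python3 -m inch '-0.35 0.205 0 0 1; -0.35 0.205 0 0 1; -0.35 0.205 0 0 1; -0.35 0.205 0 0 1; -0.35 0.205 0 0 1; -0.35 0.205 0 0 1; -0.35 0.205 0 0 1; -0.35 0.205 0 0 1'; python3 - <<'E'
from h import *
st();tgt(.575,-.185,.187,-115.8)
E
```

```text
time_s: 1.2
tcp_pos: [0.5671, -0.1973, 0.1876]
eef_rot: [-180.0, 0.0, -153.8]
contact_force: [1.8, -0.3, 0.2]
gripper_width: 0.0875
gripper_force: 0.0
t 1.20 [ 0.5671 -0.1973  0.1876] [-180.     0.  -153.8] w 0.0875 gf 0.0 F [ 1.8 -0.3  0.2]
 tx -0.083 ty 0.050 tz 0.004 spin -0.1054 (-38.0 deg)
```

```bash
python3 -m inch '-0.083 0.05 0 0 1; 0 0 0 -0.027 1; 0 0 0 -0.027 1; 0 0 0 -0.027 1; 0 0 0 -0.024 1; 0 0 0 0 1; 0 0 0 0 0.6; 0 0 0 0 0.6'; python3 - <<'E'
from h import *
st();c=capture('wrist');cv2.imwrite('pics/w1.png',c['color']);print(-c['R'].T@c['t'],c['R'][2])
try:
    m,ce,a=blob(c['color'],[0,180,80],[6,255,255],(0,0,640,480));r=rect(c,m,.102);print('red',ce,a,r)
except Exception as e: print(e)
t=capture('top');cv2.imwrite('pics/t1.png',t['color'])
E
```

```text
time_s: 2.2
tcp_pos: [0.5741, -0.1871, 0.1874]
eef_rot: [180.0, -0.0, -116.1]
contact_force: [-0.1, 0.1, -0.1]
gripper_width: 0.0727
gripper_force: 0.0
t 2.20 [ 0.5741 -0.1871  0.1874] [ 180.    -0.  -116.1] w 0.0727 gf 0.0 F [-0.1  0.1 -0.1]
[ 0.54055319 -0.25580908  0.38503305] [ 0.12427045  0.25308737 -0.95942881]
red [312.37557078 246.86815068] 1752 ((587.59033203125, -176.4853515625), (69.46470642089844, 13.143157958984375), 65.10977172851562)
```

View pics/w1.png

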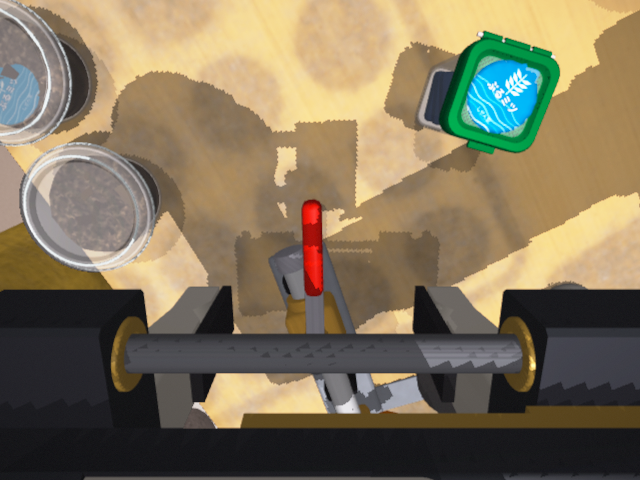

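The wrist view shows the red handle at (312,247), pointing straight up in the image. Measured at 102 mm it is 69.5 x 13 mm, which matches the given size. The green lid is at (500,95), with its hinge lug at the top edge and its tab at the bottom, so its x runs roughly up the image.

```bash
python3 - <<'E'
from h import *
tgt(.5876,-.1765,.073,-114.9)
c=capture('wrist');m,ce,a=blob(c['color'],[50,120,40],[85,255,255],(0,0,640,480))
m=cv2.morphologyEx(m,cv2.MORPH_CLOSE,np.ones((9,9),np.uint8))
# hinge lug midpoint and tab midpoint at z .11
print('green',ray(c,(500,97),.113),'lug',ray(c,(514,42),.108),'tab',ray(c,(481,149),.108),rect(c,m,.11))
E
```

```text
tx -0.102 ty -0.050 tz 0.763 spin -0.0032 (-1.1 deg) 
green [ 0.44087526 -0.21634916  0.113     ] lug [ 0.42118083 -0.24155116  0.108     ] tab [ 0.46039574 -0.19101977  0.108     ] ((440.91180419921875, -216.09349060058594), (65.28428649902344, 62.33754348754883), 48.27776336669922)
```

```bash
python3 -m inch '-0.102 -0.05 0 -0.003 0.6; 0 0 0.25 0 0.6; 0 0 0.25 0 0.6; 0 0 0.263 0 0.6; 0 0 0 0 0.6; 0 0 0 0 0.05; 0 0 0 0 0.05; 0 0 0 0 0.05' 12; python3 -m inch '0 0 0 0 0; 0 0 0 0 0; -0.005 0.08 0 0.02 0; -0.005 0.08 0 0.02 0; -0.005 0.08 0 0.02 0; -0.005 0.08 0 0.02 0; 0 0 0 0 0; 0 0 0 0 0' 12; python3 - <<'E'
from h import *
st();c=capture('top');cv2.imwrite('pics/t2.png',c['color'])
E
```

```text
time_s: 3.35
tcp_pos: [0.5885, -0.1765, 0.0745]
eef_rot: [-179.9, 0.1, -114.9]
contact_force: [-0.4, -0.9, -0.5]
gripper_width: 0.0276
gripper_force: 0.0
time_s: 4.35
tcp_pos: [0.5512, -0.1465, 0.0732]
eef_rot: [-180.0, 0.0, -143.5]
contact_force: [0.2, 0.4, 0.3]
gripper_width: 0.0006
gripper_force: 0.0
t 4.35 [ 0.5512 -0.1465  0.0732] [-180.     0.  -143.5] w 0.0006 gf 0.0 F [0.2 0.4 0.3]
```

```bash
python3 - <<'E'
from h import *
c=capture('wrist');cv2.imwrite('pics/w2.png',c['color'])
m,ce,a=blob(c['color'],[0,180,80],[6,255,255],(0,0,640,480));r=rect(c,m,.102);print('red',ce,a,r)
E
```

```text
red [197.40161893 270.5871731 ] 1606 ((574.5867309570312, -195.28741455078125), (23.084613800048828, 17.364788055419922), 65.57048797607422)
```

View pics/w2.png

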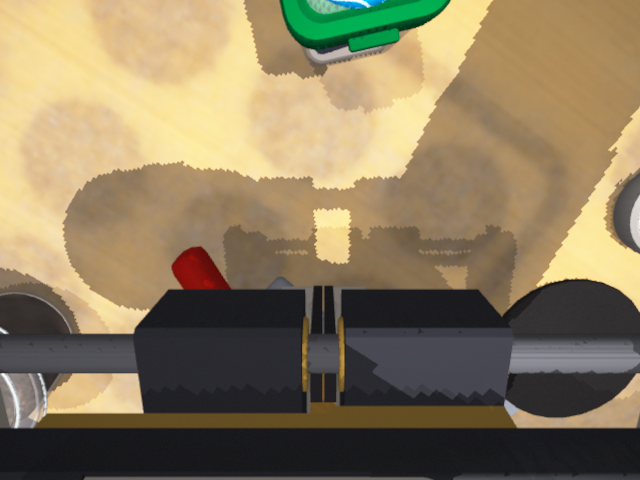

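The fingers have shut empty and the red lever has not moved: its tip is at (197,270), left of the fingers. I'll check the geometry by projecting the TCP.

```bash
python3 - <<'E'
from h import *
s=get_state();c=capture('wrist');p=np.array(s['tcp_pos'])
print('tcp',proj(c,p),'grasp',proj(c,p+[0,0,.0188]),'z+.1',proj(c,p+[0,0,.1]))
B=np.array([.6276,-.0903])
for th in (245.1,242,238,230):
  print(th,[proj(c,[*(B+r*np.array([np.cos(np.radians(th)),np.sin(np.radians(th))])),.102]).round(0) for r in (.055,.125)])
t=capture('top');im=t['color'];m,ce,a=blob(im,[0,200,100],[5,255,255],(340,180,400,220));print(ce,a,rect(t,m,.102))
E
```

```text
tcp [323.27475307 272.37190664] grasp [323.2906948  287.43128031] z+.1 [323.41690538 406.65622629]
245.1 [array([266., 390.]), array([180., 265.])]
242 [array([271., 388.]), array([194., 258.])]
238 [array([279., 385.]), array([212., 250.])]
230 [array([295., 381.]), array([252., 238.])]Traceback (most recent call last):
  File "<stdin>", line 7, in <module>
  File "h.py", line 12, in blob
    i=1+np.argmax(st[1:,4]);return (l==i).astype(np.uint8),ce[i],st[i,4]
        ~~~~~~~~~^^^^^^^^^^
    return _wrapfunc(a, 'argmax', axis=axis, out=out, **kwds)
    return bound(*args, **kwds)
ValueError: attempt to get argmax of an empty sequence
```

```bash
python3 - <<'E'
from h import *
s=get_state();p=np.array(s['tcp_pos']);o=[]
for n in('scene','top'):
  c=capture(n);q=proj(c,p);print(n,q,proj(c,p+[0,0,.0188]),proj(c,p+[0,0,.066]))
  x,y=int(q[0]),int(q[1]);o.append(cv2.resize(c['color'][y-60:y+40,x-50:x+50],(400,400),interpolation=cv2.INTER_CUBIC))
cv2.imwrite('pics/s3.png',np.hstack(o))
E
```

```text
scene [343.60795512 221.08303607] [343.63372785 215.90045492] [343.70065083 202.44306195]
top [361.2563507  215.74783673] [361.65051992 215.07034344] [362.68187761 213.29765828]
```

View pics/s3.png

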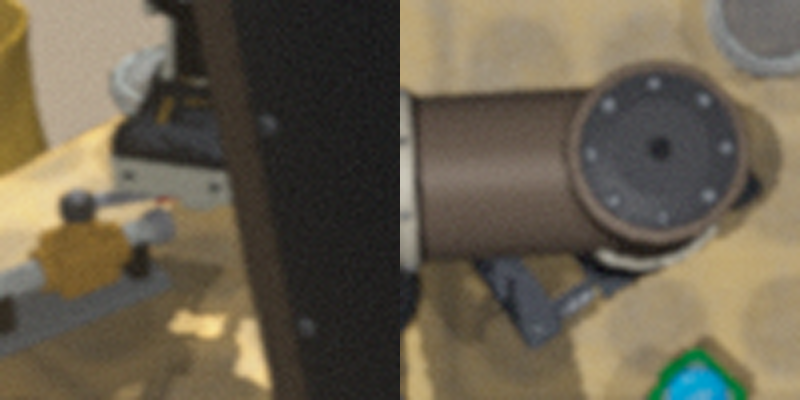

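The scene crop shows the gripper hovering above the lever (red at about (343,212)). Both that and the fingers' apparent size in the wrist picture say the fingertips are about 30 mm above the reported TCP, so the fingers passed over the handle. I'll go back and descend further, with force checks.

```bash
python3 - <<'E'
from h import *
tgt(.5876,-.1765,.088,-114.9)
c=capture('wrist');print(c['mtx'][0,0])
E
```

```text
tx -0.079 ty -0.306 tz -0.101 spin -0.0799 (-28.8 deg) 
427.6421295528553
```

```bash
python3 -m inch '0 0 -0.1 0 0.6; -0.04 -0.15 0 0 0.6; -0.04 -0.155 0 0 0.6; 0 0 0 -0.027 0.6; 0 0 0 -0.027 0.6; 0 0 0 -0.026 0.6; 0 0 0 0 0.6; 0 0 0 0 0.6'; python3 - <<'E'
from h import *
st();tgt(.5876,-.1765,.06,-114.9)
E
```

```text
time_s: 5.7
tcp_pos: [0.5877, -0.1761, 0.0886]
eef_rot: [-180.0, 0.0, -115.1]
contact_force: [-0.2, 0.1, -0.9]
gripper_width: 0.0525
gripper_force: 0.0
t 5.70 [ 0.5877 -0.1761  0.0886] [-180.     0.  -115.1] w 0.0525 gf 0.0 F [-0.2  0.1 -0.9]
 tx 0.003 ty -0.000 tz 0.191 spin -0.0005 (-0.2 deg)
```

```bash
python3 -m inch '0 0 0.1 0 0.6; 0 0 0.1 0 0.6; 0 0 0.09 0 0.6; 0 0 0 0 0; 0 0 0 0 0; 0 0 0 0 0; 0 0 0 0 0; 0 0 0 0 0' 12; python3 - <<'E'
from h import *
st();c=capture('wrist');cv2.imwrite('pics/w4.png',c['color'])
E
```

```text
time_s: 6.7
tcp_pos: [0.5878, -0.1761, 0.0449]
eef_rot: [-180.0, 0.0, -114.9]
contact_force: [-0.6, -0.3, 1.4]
gripper_width: 0.0138
gripper_force: 12.0
t 6.70 [ 0.5878 -0.1761  0.0449] [-180.     0.  -114.9] w 0.0138 gf 12.0 F [-0.6 -0.3  1.4]
```

View pics/w4.png

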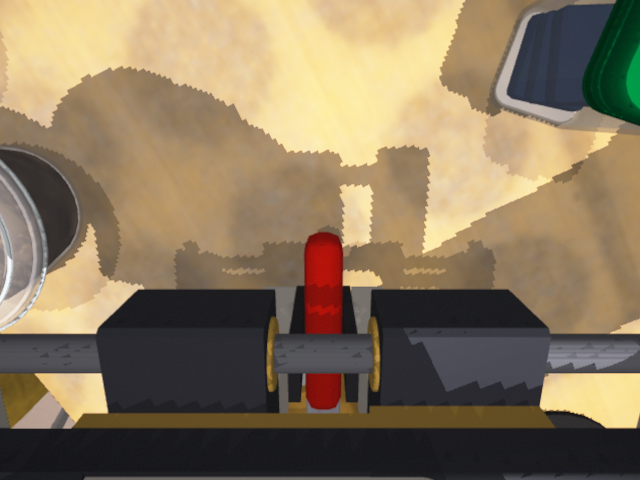

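The red handle is now held between the pads (width 13.8 mm). Next I swing it.

```bash
python3 -m inch '-0.005 0.08 0 0.02 0; -0.005 0.08 0 0.02 0; -0.005 0.08 0 0.02 0; -0.005 0.08 0 0.02 0; -0.005 0.08 0 0.02 0; -0.005 0.08 0 0.02 0; -0.005 0.08 0 0.02 0; -0.005 0.08 0 0.02 0'; python3 - <<'E'
from h import *
st();B=np.array([.6276,-.0903])
p=get_state()['tcp_pos'][:2]-B;print(np.hypot(*p),np.degrees(np.arctan2(p[1],p[0]))%360)
E
```

```text
time_s: 7.75
tcp_pos: [0.5349, -0.1017, 0.045]
eef_rot: [-180.0, 0.2, -172.7]
contact_force: [7.6, -3.6, -5.8]
gripper_width: 0.0141
gripper_force: 12.1
t 7.75 [ 0.5349 -0.1017  0.045 ] [-180.     0.2 -172.7] w 0.0141 gf 12.1 F [ 7.6 -3.6 -5.8]
0.09339667240667072 187.0297643728418
```

```bash
python3 -m inch '-0.005 0.083 0 0.02 0; -0.005 0.08 0 0.02 0; 0 0.02 0 0.005 0; 0 0.015 0 0.003 0; 0 0 0 0 0; 0 0 0 0 0; 0 0 0 0 0; 0 0 0 0 0'; python3 - <<'E'
from h import *
st();B=np.array([.6276,-.0903])
p=get_state()['tcp_pos'][:2]-B;print(np.hypot(*p),np.degrees(np.arctan2(p[1],p[0]))%360)
E
```

```text
time_s: 8.75
tcp_pos: [0.5356, -0.0761, 0.0452]
eef_rot: [-179.8, 0.2, 170.3]
contact_force: [10.8, -26.3, -8.4]
gripper_width: 0.0215
gripper_force: 12.2
t 8.75 [ 0.5356 -0.0761  0.0452] [-179.8    0.2  170.3] w 0.0215 gf 12.2 F [ 10.8 -26.3  -8.4]
0.09307708591546154 171.2158435900829
```

Pushing against the stop with 26 N, so the bleed lever is closed. Releasing and rising.

```bash
python3 -m inch '0 -0.02 0 0 0.5; 0 0 0 0 0.6; 0 0 0 0 0.6; 0 0 0 0 0.6; 0 0 -0.3 0 0.8; 0 0 -0.35 0 1; 0 0 -0.2 0 1; 0 0 0 0 1'; python3 - <<'E'
from h import *
st();c=capture('wrist')
m,ce,a=blob(c['color'],[0,180,80],[6,255,255],(0,0,640,480));print('red',ce,a,rect(c,m,.102))
E
```

```text
time_s: 9.75
tcp_pos: [0.5346, -0.0746, 0.1749]
eef_rot: [179.9, 0.3, 170.3]
contact_force: [-0.5, 0.8, -1.5]
gripper_width: 0.0853
gripper_force: 0.0
t 9.75 [ 0.5346 -0.0746  0.1749] [179.9   0.3 170.3] w 0.0853 gf 0.0 F [-0.5  0.8 -1.5]
red [314.68308786 231.67191468] 1969 ((535.5888061523438, -80.31232452392578), (13.220812797546387, 69.270751953125), 82.37261199951172)
```

The red lever now lies at 172.4°, which fits the station axis, so it is closed. Now the brown canister.

```bash
python3 - <<'E'
from h import *
tgt(.574,.2445,.19,-90)
E
```

```text
tx 0.093 ty 2.143 tz -0.113 spin -0.2771 (-99.7 deg)
```

```bash
python3 -m inch '0.015 0.357 -0.113 0 1; 0.016 0.357 0 0 1; 0.016 0.357 0 0 1; 0.015 0.357 0 0 1; 0.015 0.357 0 0 1; 0.016 0.358 0 0 1; 0 0 0 -0.028 1; 0 0 0 -0.028 1'; python3 -m inch '0 0 0 -0.028 1; 0 0 0 -0.028 1; 0 0 0 -0.028 1; 0 0 0 -0.028 1; 0 0 0 -0.028 1; 0 0 0 -0.028 1; 0 0 0 -0.028 1; 0 0 0 -0.025 1'; python3 - <<'E'
from h import *
st();c=capture('wrist');cv2.imwrite('pics/w5.png',c['color'])
E
```

```text
time_s: 10.8
tcp_pos: [0.5726, 0.2448, 0.1867]
eef_rot: [-179.9, -0.2, -169.2]
contact_force: [-0.7, -0.1, 0.2]
gripper_width: 0.0877
gripper_force: 0.0
time_s: 11.8
tcp_pos: [0.5728, 0.2438, 0.1872]
eef_rot: [179.9, -0.1, -89.7]
contact_force: [0.4, -0.1, 0.0]
gripper_width: 0.0877
gripper_force: 0.0
t 11.80 [0.5728 0.2438 0.1872] [ 1.799e+02 -1.000e-01 -8.970e+01] w 0.0877 gf 0.0 F [ 0.4 -0.1  0. ]
```

View pics/w5.png

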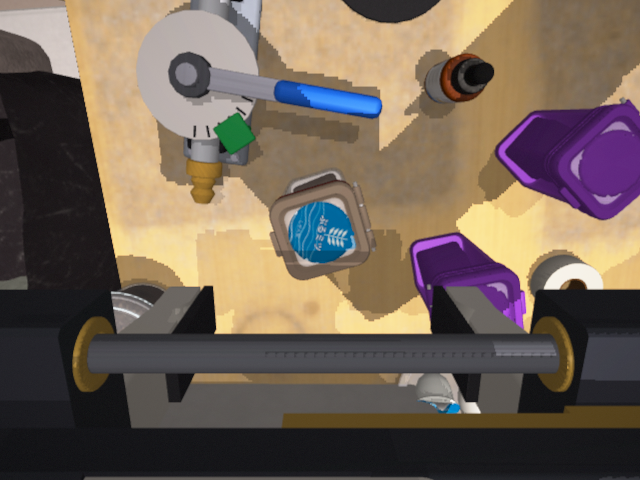

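The wrist view shows the brown lid centred around (321,226), hinge on its right (about (367,225)), tab on its left (276,240). The blue lever runs (190,75) to (380,107) and the tab is at (236,133). I'll grip across the hinge-free sides, so the tool y is along world y.

```bash
python3 - <<'E'
from h import *
c=capture('wrist');im=c['color']
hsv=cv2.cvtColor(im,cv2.COLOR_BGR2HSV)
print(hsv[190,285],hsv[270,300],hsv[200,355],hsv[270,250],hsv[230,230])
for lo,hi in (([3,40,60],[18,140,165]),([0,30,50],[16,120,170])):
    m,ce,a=blob(im,lo,hi,(255,160,385,287))
    mm=cv2.morphologyEx(m,cv2.MORPH_OPEN,np.ones((3,3),np.uint8));print(ce,a,rect(c,mm,.113))
m,ce,a=blob(im,[90,100,80],[115,255,255],(270,190,370,270));print('label',ce,ray(c,ce,.113),rect(c,m,.113))
for q in [(277,200),(352,178),(367,262),(293,278),(367,225),(276,240)]: print(q,ray(c,q,.113)[:2].round(4))
m,ce,a=blob(im,[100,150,60],[130,255,255],(265,70,400,125));print('blue',rect(c,m,.102))
m,ce,a=blob(im,[50,120,40],[85,255,255],(200,100,270,165));print('tab',ce,ray(c,ce,.0785),rect(c,m,.0785))
t=capture('top');s=capture('scene');P=lambda c:c['mtx']@np.c_[c['R'],c['t']]
X=cv2.triangulatePoints(P(t),P(s),np.float64([[172],[240]]),np.float64([[167],[324]]));print('tub',X[:3].T/X[3])
E
```

```text
[ 15  60 111] [ 13  71 107] [ 14  74 124] [ 20 111 236] [ 19  88 233]
[329.03289807 212.39902824] 9879 ((573.7156982421875, 239.37158203125), (85.58775329589844, 85.49298858642578), 0.7256327867507935)
[321.52350867 208.90949163] 6806 ((577.5575561523438, 231.94882202148438), (66.24043273925781, 83.84092712402344), 16.033933639526367)
label [319.86738351 231.91146953] [0.57476566 0.24362395 0.113     ] ((574.6796264648438, 244.04946899414062), (41.70733642578125, 41.793861389160156), 37.6259651184082)
(277, 200) [0.6027 0.2226]
(352, 178) [0.5547 0.2077]
(367, 262) [0.5428 0.2643]
(293, 278) [0.5927 0.2765]
(367, 225) [0.5438 0.2385]
(276, 240) [0.6038 0.2496]
blue ((570.0316772460938, 159.83485412597656), (13.153618812561035, 67.89862060546875), 80.8143081665039)
tab [234.72901921 132.65217391] [0.63492322 0.18221246 0.0785    ] ((634.6260986328125, 181.9707794189453), (23.227035522460938, 21.77776527404785), 31.29770278930664)
tub [[0.46320925 0.40157002 0.13146497]]
```

```bash
python3 -m inch '0 0 0 0.027 1; 0 0 0 0.027 1; 0 0 0 0.027 1; 0 0 0 0.027 1; 0 0 0 0.027 1; 0 0 0 0.027 1; 0 0 0 0.027 1; 0 0 0 0.027 1' 20; python3 - <<'E'
from h import *
st();tgt(.574,.2442,.027,-167.5)
E
```

```text
time_s: 13.0
tcp_pos: [0.5734, 0.244, 0.1884]
eef_rot: [-180.0, -0.0, -168.3]
contact_force: [-0.4, -0.1, -0.2]
gripper_width: 0.0879
gripper_force: 0.0
t 13.00 [0.5734 0.244  0.1884] [-180.    -0.  -168.3] w 0.0879 gf 0.0 F [-0.4 -0.1 -0.2]
 tx -0.004 ty 0.001 tz 1.076 spin -0.0023 (-0.8 deg)
```

```bash
python3 -m inch '0 0 0.27 0 1; 0 0 0.27 0 1; 0 0 0.2 0 1; 0 0 0.1 0 1; 0 0 0 0 1; 0 0 0 0 1; 0 0 0 0 1; 0 0 0 0 1'; python3 - <<'E'
from h import *
st();c=capture('wrist');cv2.imwrite('pics/w6.png',c['color'])
E
```

```text
time_s: 14.0
tcp_pos: [0.574, 0.2443, 0.0639]
eef_rot: [180.0, 0.1, -167.8]
contact_force: [0.3, 0.2, 0.2]
gripper_width: 0.0872
gripper_force: 0.0
t 14.00 [0.574  0.2443 0.0639] [ 1.800e+02  1.000e-01 -1.678e+02] w 0.0872 gf 0.0 F [0.3 0.2 0.2]
```

View pics/w6.png

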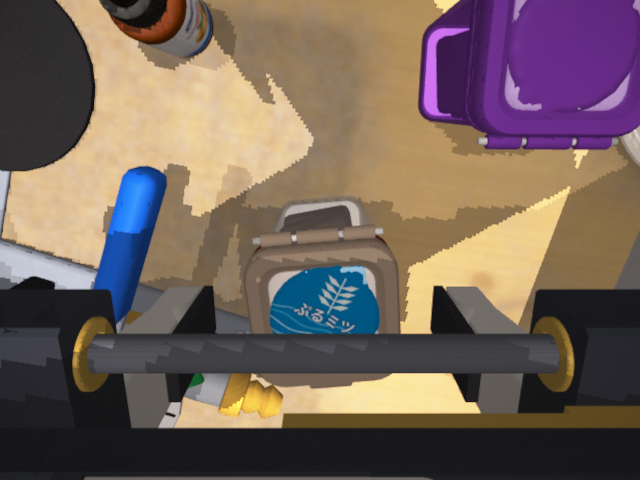

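The brown lid is centred between the open fingers (x 325) and the lever at left (95-165) is clear of the left finger. Descending the rest and gripping.

```bash
python3 -m inch '0 0 0 0 0.86; 0 0 0.08 0 0.86; 0 0 0.08 0 0.86; 0 0 0.085 0 0.86; 0 0 0 0 0; 0 0 0 0 0; 0 0 0 0 0; 0 0 0 0 0' 20; python3 - <<'E'
from h import *
st()
E
```

```text
time_s: 15.05
tcp_pos: [0.5737, 0.2442, 0.0265]
eef_rot: [180.0, 0.0, -167.8]
contact_force: [0.4, -0.6, -1.2]
gripper_width: 0.0574
gripper_force: 19.5
t 15.05 [0.5737 0.2442 0.0265] [ 180.     0.  -167.8] w 0.0574 gf 19.5 F [ 0.4 -0.6 -1.2]
```

```bash
python3 - <<'E'
from h import *
s=get_state()
tgt(.588,.318,.0265,-85)
E
python3 -m inch '0 0 -0.1 0 0; 0 0 -0.15 0 0; 0 0 0 0 0; -0.097 0.153 0 0 0; -0.097 0.153 0 0 0; -0.0 0.153 0 0 0; 0 0 0 0 0; 0 0 0 0 0'; python3 - <<'E'
from h import *
st();tgt(.588,.318,.0265,-85)
E
```

```text
tx -0.197 ty 0.461 tz 0.000 spin -0.2300 (-82.8 deg) 
time_s: 16.05
tcp_pos: [0.5869, 0.3173, 0.0635]
eef_rot: [-180.0, -0.0, -167.8]
contact_force: [0.1, -0.2, -0.5]
gripper_width: 0.0575
gripper_force: 19.5
t 16.05 [0.5869 0.3173 0.0635] [-180.    -0.  -167.8] w 0.0575 gf 19.5 F [ 0.1 -0.2 -0.5]
 tx -0.008 ty 0.003 tz 0.247 spin -0.2300 (-82.8 deg)
```

```bash
python3 -m inch '0 0 0 -0.026 0; 0 0 0 -0.026 0; 0 0 0 -0.026 0; 0 0 0 -0.026 0; 0 0 0 -0.026 0; 0 0 0 -0.026 0; 0 0 0 -0.026 0; 0 0 0 -0.026 0'; python3 -m inch '0 0 0 -0.022 0; 0 0 0.12 0 0; 0 0 0.09 0 0; 0 0 0.025 0 0; 0 0 0.005 0 0; 0 0 0 0 0; 0 0 0 0 0.5; 0 0 0 0 0.8'; python3 - <<'E'
from h import *
st()
E
```

```text
time_s: 17.05
tcp_pos: [0.5874, 0.3167, 0.0638]
eef_rot: [180.0, -0.0, -92.7]
contact_force: [-0.2, 0.3, -1.1]
gripper_width: 0.0579
gripper_force: 19.5
time_s: 18.05
tcp_pos: [0.5878, 0.3177, 0.0281]
eef_rot: [-180.0, 0.0, -85.0]
contact_force: [-0.1, 0.2, 0.1]
gripper_width: 0.0633
gripper_force: 0.0
t 18.05 [0.5878 0.3177 0.0281] [-180.    0.  -85.] w 0.0633 gf 0.0 F [-0.1  0.2  0.1]
```

```bash
python3 -m inch '0 0 0 0 0.86; 0 0 0 0 0.86; 0 0 0 0 0.86; 0 0 -0.1 0 0.86; 0 0 -0.3 0 0.9; 0 0 -0.35 0 1; 0 0 -0.33 0 1; 0 0 0 0 1'; python3 - <<'E'
from h import *
st();c=capture('wrist')
m,ce,a=blob(c['color'],[90,100,80],[115,255,255],(240,150,400,287));print('label',ce,ray(c,ce,.113),rect(c,m,.113))
tgt(.442,-.217,.19,-130.5)
E
```

```text
time_s: 19.05
tcp_pos: [0.59, 0.319, 0.1965]
eef_rot: [-179.5, 0.3, -85.0]
contact_force: [0.1, 0.2, -1.4]
gripper_width: 0.0869
gripper_force: 0.0
t 19.05 [0.59   0.319  0.1965] [-179.5    0.3  -85. ] w 0.0869 gf 0.0 F [ 0.1  0.2 -1.4]
label [328.35506973 226.03882397] [0.58713233 0.31745519 0.113     ] ((587.0769653320312, 317.8095703125), (41.94656753540039, 41.767364501953125), 12.883179664611816)
 tx 3.470 ty 1.285 tz 0.023 spin 0.1264 (45.5 deg)
```

```bash
python3 -m inch '0.347 0.1285 0 0 1; 0.347 0.1285 0 0 1; 0.347 0.1285 0 0 1; 0.347 0.1285 0 0 1; 0.347 0.1285 0 0 1; 0.347 0.1285 0 0 1; 0.347 0.1285 0 0 1; 0.347 0.1285 0 0 1'; python3 -m inch '0.347 0.1285 0 0 1; 0.347 0.1285 0 0 1; 0 0 0 0.026 1; 0 0 0 0.026 1; 0 0 0 0.026 1; 0 0 0 0.026 1; 0 0 0 0.022 1; 0 0 0 0 1'; python3 - <<'E'
from h import *
st();c=capture('wrist');cv2.imwrite('pics/w7.png',c['color'])
m,ce,a=blob(c['color'],[90,100,80],[115,255,255],(200,100,450,287));print('label',ce,ray(c,ce,.113),rect(c,m,.113))
m,ce,a=blob(c['color'],[50,120,40],[85,255,255],(150,80,500,290));print('green',ce,ray(c,ce,.113),rect(c,m,.113),cv2.boundingRect(m))
E
```

```text
time_s: 20.1
tcp_pos: [0.4688, -0.1123, 0.1894]
eef_rot: [180.0, 0.0, -85.0]
contact_force: [1.7, 0.1, -0.4]
gripper_width: 0.0875
gripper_force: 0.0
time_s: 21.1
tcp_pos: [0.4402, -0.2177, 0.1893]
eef_rot: [179.9, -0.0, -130.3]
contact_force: [-0.3, 0.0, -0.6]
gripper_width: 0.0876
gripper_force: 0.0
t 21.10 [ 0.4402 -0.2177  0.1893] [ 179.9   -0.  -130.3] w 0.0876 gf 0.0 F [-0.3  0.  -0.6]
label [326.17748765 231.17290049] [ 0.43869397 -0.2163507   0.113     ] ((438.99505615234375, -215.73422241210938), (42.13045883178711, 41.93592834472656), 49.72617721557617)
green [326.25106064 224.29897679] [ 0.43561311 -0.21992835  0.113     ] ((437.8374938964844, -217.06973266601562), (66.0844955444336, 57.36643981933594), 49.52391052246094) (283, 180, 88, 97)
```

View pics/w7.png

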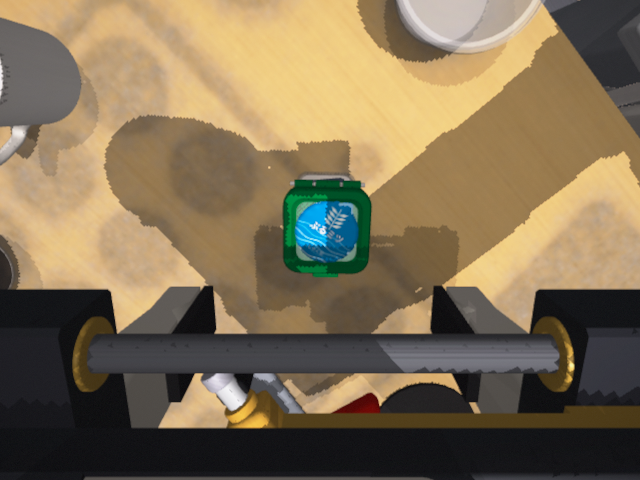

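The green lid is centred at (327,228), square to the fingers, hinge up and tab down. Gripping across the plain sides.

```bash
python3 -m inch '0 0.013 0.25 0 0.86; 0 0 0.3 0 0.86; 0 0 0.2 0 0.86; 0 0 0.15 0 0.86; 0 0 0.12 0 0.86; 0 0 0.065 0 0.86; 0 0 0 0 0; 0 0 0 0 0' 20; python3 -m inch '0 0 0 0 0; 0 0 0 0 0; 0 0 0 0 0; 0 0 -0.1 0 0; 0 0 -0.25 0 0; 0 0 -0.35 0 0; 0 0 -0.25 0 0; 0 0 0 0 0'; python3 - <<'E'
from h import *
st()
for pad in [(.518,.0425)]: tgt(*pad,.1675,-97.7)
E
```

```text
time_s: 22.15
tcp_pos: [0.4399, -0.2166, 0.0276]
eef_rot: [-179.9, 0.0, -130.3]
contact_force: [-0.1, -0.5, -0.8]
gripper_width: 0.0607
gripper_force: 0.0
time_s: 23.15
tcp_pos: [0.4411, -0.2168, 0.1724]
eef_rot: [-179.7, 0.2, -130.4]
contact_force: [-0.1, 0.4, -1.7]
gripper_width: 0.0569
gripper_force: 19.9
t 23.15 [ 0.4411 -0.2168  0.1724] [-179.7    0.2 -130.4] w 0.0569 gf 19.9 F [-0.1  0.4 -1.7]
 tx -1.649 ty 0.729 tz 0.033 spin -0.0907 (-32.7 deg)
```

```bash
python3 -m inch '-0.33 0.146 0 0 0; -0.33 0.146 0 0 0; -0.33 0.146 0 0 0; -0.33 0.146 0 0 0; -0.33 0.145 0 0 0; 0 0 0 -0.027 0; 0 0 0 -0.027 0; 0 0 0 -0.027 0'; python3 -m inch '0 0 0 -0.01 0; 0 0 0 0 0; 0 0 0 0 0; 0 0 0 0 0; 0 0 0 0 0; 0 0 0 0 0; 0 0 0 0 0; 0 0 0 0 0';python3 - <<'E'
from h import *
st();tgt(.5178,.0427,.033,-97.7)
E
```

```text
time_s: 24.15
tcp_pos: [0.5154, 0.043, 0.1678]
eef_rot: [179.9, -0.1, -100.9]
contact_force: [-0.4, 0.4, -0.7]
gripper_width: 0.0564
gripper_force: 20.0
time_s: 25.15
tcp_pos: [0.5163, 0.0429, 0.1695]
eef_rot: [-180.0, 0.0, -97.6]
contact_force: [0.2, -0.5, -1.1]
gripper_width: 0.0567
gripper_force: 20.0
t 25.15 [0.5163 0.0429 0.1695] [-180.     0.   -97.6] w 0.0567 gf 20.0 F [ 0.2 -0.5 -1.1]
 tx -0.000 ty -0.010 tz 0.910 spin 0.0002 (0.1 deg)
```

```bash
python3 -m inch '0 -0.01 0.25 0 0; 0 0 0.25 0 0; 0 0 0.2 0 0; 0 0 0.1 0 0; 0 0 0.06 0 0; 0 0 0 0 0; 0 0 0 0 0; 0 0 0 0 0'; python3 - <<'E'
from h import *
st();tgt(.5178,.0427,.0325,-97.7)
E
```

```text
time_s: 26.15
tcp_pos: [0.5184, 0.0429, 0.0413]
eef_rot: [-179.9, 0.0, -97.6]
contact_force: [0.6, 0.0, -0.8]
gripper_width: 0.0568
gripper_force: 20.0
t 26.15 [0.5184 0.0429 0.0413] [-179.9    0.   -97.6] w 0.0568 gf 20.0 F [ 0.6  0.  -0.8]
 tx 0.002 ty 0.004 tz 0.059 spin 0.0003 (0.1 deg)
```

```bash
python3 -m inch '0 0.003 0.035 0 0; 0 0 0.015 0 0; 0 0 0.008 0 0; 0 0 0 0 0; 0 0 0 0 0.5; 0 0 0 0 0.8; 0 0 0 0 0.86; 0 0 0 0 0.86'; python3 - <<'E'
from h import *
st()
E
```

```text
time_s: 27.15
tcp_pos: [0.5173, 0.0427, 0.0316]
eef_rot: [180.0, -0.0, -97.6]
contact_force: [0.4, 0.4, 0.8]
gripper_width: 0.0742
gripper_force: 0.0
t 27.15 [0.5173 0.0427 0.0316] [180.   -0.  -97.6] w 0.0742 gf 0.0 F [0.4 0.4 0.8]
```

```bash
python3 -m inch '0 0 -0.1 0 0.86; 0 0 -0.25 0 0.86; 0 0 -0.35 0 0.86; 0 0 -0.35 0 0.6; 0 0 0 -0.027 0.6; 0 0 0 -0.027 0.6; 0 0 0 -0.027 0.6; 0 0 0 -0.027 0.6'; python3 -m inch '0 0 0 -0.027 0.6; 0 0 0 -0.027 0.6; 0 0 0 -0.027 0.6; 0 0 0 -0.027 0.6; 0 0 0 -0.027 0.6; 0 0 0 0 0.6; 0 0 0 0 0.6; 0 0 0 0 0.6'; python3 - <<'E'
from h import *
st();tgt(.567,.1598,.18,-9.2);c=capture('wrist');cv2.imwrite('pics/w8.png',c['color'])
for n,lo,hi,z in(('label',[90,100,80],[115,255,255],.118),('blue',[105,200,60],[130,255,255],.102),('tab',[50,120,40],[85,255,255],.0785)):
  try:
    m,ce,a=blob(c['color'],lo,hi,(0,0,640,285));print(n,ce,a,ray(c,ce,z),rect(c,m,z))
  except Exception as e: print(n,'none')
E
```

```text
time_s: 28.15
tcp_pos: [0.5174, 0.0427, 0.1904]
eef_rot: [-179.9, -0.0, -58.4]
contact_force: [-0.2, 1.0, 0.5]
gripper_width: 0.0527
gripper_force: 0.0
time_s: 29.15
tcp_pos: [0.5173, 0.0427, 0.1895]
eef_rot: [-180.0, -0.0, -10.2]
contact_force: [0.4, -0.5, 1.0]
gripper_width: 0.0527
gripper_force: 0.0
t 29.15 [0.5173 0.0427 0.1895] [-180.    -0.   -10.2] w 0.0527 gf 0.0 F [ 0.4 -0.5  1. ]
 tx 0.187 ty -0.827 tz 0.063 spin -0.0029 (-1.0 deg) 
label [323.73211829 233.33734525] 2908 [0.51706458 0.04178929 0.118     ] ((516.5658569335938, 41.94963836669922), (41.78502655029297, 42.18368911743164), 84.27861022949219)
blue [142.77241771 178.4307605 ] 1762 [0.57150776 0.15478162 0.102     ] ((570.1625366210938, 155.57525634765625), (16.614721298217773, 67.10718536376953), 80.70865631103516)
tab [325.82655955 228.52575614] 4232 [0.50942996 0.04148826 0.0785    ] ((506.916259765625, 43.57927322387695), (75.30078125, 68.72628784179688), 81.55008697509766)
```

```bash
python3 -m inch '0.063 -0.276 0 0 0.6; 0.062 -0.276 0 0 0.6; 0.062 -0.275 0 0 0.6; 0 0 0 -0.002 0.6; 0 0 0 0 0.6; 0 0 0 0 0.6; 0 0 0 0 0.6; 0 0 0 0 0.6'; python3 - <<'E'
from h import *
st();c=capture('wrist');cv2.imwrite('pics/w9.png',c['color'])
m,ce,a=blob(c['color'],[105,150,60],[130,255,255],(200,100,450,330));print(ce,a,rect(c,m,.102),cv2.boundingRect(m))
S=np.array([.659,.1446])
for th in(170.8,):print([proj(c,[*(S+r*np.array([np.cos(np.radians(th)),np.sin(np.radians(th))])),.102]).round(0) for r in (.055,.125)])
E
```

```text
time_s: 30.2
tcp_pos: [0.5668, 0.1595, 0.1896]
eef_rot: [-180.0, -0.0, -9.5]
contact_force: [0.3, -0.3, -0.0]
gripper_width: 0.0527
gripper_force: 0.0
t 30.20 [0.5668 0.1595 0.1896] [-180.    -0.    -9.5] w 0.0527 gf 0.0 F [ 0.3 -0.3 -0. ]
[321.31626337 217.889139  ] 1777 ((571.2642211914062, 159.3810272216797), (12.858166694641113, 67.918701171875), 80.19490814208984) (312, 171, 20, 97)
[array([322., 171.]), array([322., 270.])]
```

View pics/w9.png

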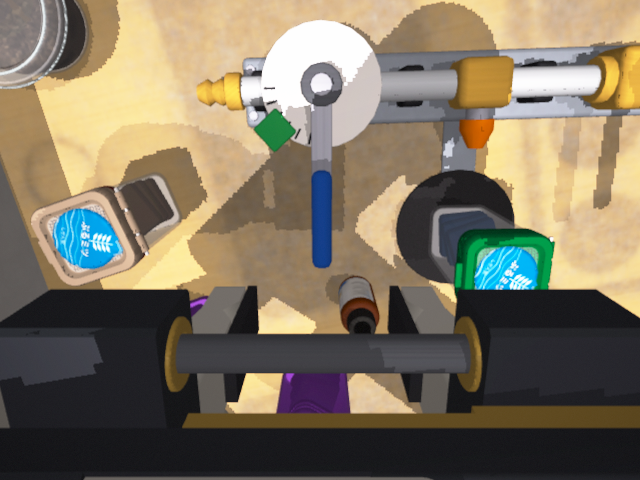

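That was one picture more than the ten allowed (eleven), so I'll look at no more and work from numbers only. It shows the blue handle at (321,218) lined up between the fingers, the tab at (275,131), the brown canister at (85,235) upright and clear, and the green one on the pad.

```bash
python3 - <<'E'
from h import *
c=capture('wrist');m,ce,a=blob(c['color'],[50,120,40],[85,255,255],(250,105,300,155));T=ray(c,ce,.0785);print('tab',ce,a,T,rect(c,m,.0785))
m2,ce2,a2=blob(c['color'],[0,0,190],[179,30,255],(255,15,385,150))
h=cv2.convexHull(max(cv2.findContours(m2,0,1)[0],key=cv2.contourArea));e=cv2.minEnclosingCircle(h);D=ray(c,e[0],.078);print('dial',e,D)
for S in (D[:2],np.array([.6585,.1446])):
  v=T[:2]-S;print(np.hypot(*v),np.degrees(np.arctan2(v[1],v[0])))
E
python3 -m inch '0 0 0.25 0 0.6; 0 0 0.25 0 0.6; 0 0 0.2 0 0.6; 0 0 0.15 0 0.6; 0 0 0.114 0 0.6; 0 0 0 0 0.6; 0 0 0 0 0; 0 0 0 0 0' 12; python3 -m inch '0 0 0 0 0; 0 0 0 0 0; 0 0 0 0 0; 0 0 0 0 0; 0 0 0 0 0; 0 0 0 0 0; 0 0 0 0 0; 0 0 0 0 0'
```

```text
tab [274.64983888 129.867884  ] 931 [0.63538725 0.18206789 0.0785    ] ((635.2421264648438, 181.96142578125), (21.18162727355957, 21.307933807373047), 32.517005920410156)
dial ((316.5749206542969, 83.02899169921875), 65.39694213867188) [0.66112328 0.14791858 0.078     ]
0.042761179876069394 127.00286597441982
0.04402319763118817 121.66911288974701
time_s: 31.3
tcp_pos: [0.5675, 0.1603, 0.0457]
eef_rot: [-179.9, -0.1, -9.4]
contact_force: [0.1, 0.3, -0.5]
gripper_width: 0.0378
gripper_force: 0.0
time_s: 32.3
tcp_pos: [0.5669, 0.16, 0.0449]
eef_rot: [-180.0, -0.0, -9.4]
contact_force: [-3.1, 1.0, 5.3]
gripper_width: 0.0137
gripper_force: 12.0
```

```bash
python3 -m inch '0.004 -0.067 0 0.0168 0; 0.004 -0.067 0 0.0168 0; 0.004 -0.067 0 0.0168 0; 0.004 -0.067 0 0.0168 0; 0.004 -0.067 0 0.0168 0; 0.004 -0.067 0 0.0168 0; 0.004 -0.067 0 0.0168 0; 0.003 -0.067 0 0.0168 0'; python3 -m inch '0 0 0 0 0; 0 0 0 0 0; 0 0 0 0 0; 0 0 0 0 0; 0 0 0 0 0; 0 0 0 0 0; 0 0 0 0 0; 0 0 0 0 0'; python3 - <<'E'
from h import *
st();S=np.array([.6585,.1446]);a=np.radians(122);p=S+.095*np.array([np.cos(a),np.sin(a)]);print(p);tgt(*p,.045,-58)
v=get_state()['tcp_pos'][:2]-S;print(np.hypot(*v),np.degrees(np.arctan2(v[1],v[0])))
c=capture('wrist');m,ce,a=blob(c['color'],[50,120,40],[85,255,255],(200,0,420,287));print('tab',ce,a,ray(c,ce,.0785),cv2.boundingRect(m))
m,ce,a=blob(c['color'],[105,150,60],[130,255,255],(200,0,450,400));print('blue',ce,a,rect(c,m,.102),cv2.boundingRect(m))
E
```

```text
time_s: 33.3
tcp_pos: [0.6099, 0.2246, 0.0449]
eef_rot: [179.9, 0.0, -58.0]
contact_force: [-4.1, -2.3, 6.8]
gripper_width: 0.0136
gripper_force: 12.0
time_s: 34.3
tcp_pos: [0.6105, 0.225, 0.0449]
eef_rot: [-180.0, 0.0, -57.8]
contact_force: [-2.1, 0.7, 5.2]
gripper_width: 0.0138
gripper_force: 12.1
t 34.30 [0.6105 0.225  0.0449] [-180.     0.   -57.8] w 0.0138 gf 12.1 F [-2.1  0.7  5.2]
[0.60815767 0.22516457]
 tx -0.009 ty 0.013 tz -0.001 spin 0.0005 (0.2 deg) 
0.0936052111211264 120.84573272694804
tab [350.32695985 184.22944551] 523 [0.62780144 0.17728182 0.0785    ] (345, 157, 11, 55)
blue [323.93272772 279.37368033] 4073 ((620.265380859375, 208.22781372070312), (13.496085166931152, 41.70891571044922), 31.549118041992188) (305, 223, 39, 111)
```

```bash
python3 -m inch '0 0 0 0 0.4; 0 0 0 0 0.6; 0 0 0 0 0.6; 0 0 0 0 0.6; 0 0 -0.15 0 0.6; 0 0 -0.3 0 0.6; 0 0 -0.35 0 0.6; 0 0 -0.2 0 0.6'; python3 -m inch '0 0 0 0 0.6; 0 0 0 0 0.6; 0 0 0 0 0.6; 0 0 0 0 0.6; 0 0 0 0 0.6; 0 0 0 0 0.6; 0 0 0 0 0.6; 0 0 0 0 0.6'; python3 - <<'E'
from h import *
st()
c=capture('wrist');hsv=cv2.cvtColor(c['color'],cv2.COLOR_BGR2HSV)
m,ce,a=blob(c['color'],[105,150,60],[130,255,255],(200,100,450,330));print('blue',ce,a,rect(c,m,.102),cv2.boundingRect(m))
g=cv2.inRange(hsv,np.array([50,120,30]),np.array([85,255,255]));n,l,s,ce=cv2.connectedComponentsWithStats(g[:285]);print([(s[i].tolist(),ce[i].round(1)) for i in range(1,n) if s[i,4]>20])
E
```

```text
time_s: 35.35
tcp_pos: [0.6113, 0.2252, 0.1979]
eef_rot: [-179.8, -0.0, -57.8]
contact_force: [-0.0, 0.8, -0.1]
gripper_width: 0.0523
gripper_force: 0.0
time_s: 36.35
tcp_pos: [0.6104, 0.2249, 0.1947]
eef_rot: [-180.0, 0.0, -57.8]
contact_force: [-0.9, -0.4, 0.1]
gripper_width: 0.0529
gripper_force: 0.0
t 36.35 [0.6104 0.2249 0.1947] [-180.     0.   -57.8] w 0.0529 gf 0.0 F [-0.9 -0.4  0.1]
blue [322.97175793 216.38904899] 1735 ((612.5971069335938, 220.60569763183594), (13.020233154296875, 67.5348129272461), 31.926008224487305) (314, 170, 20, 95)
[([543, 0, 97, 126, 4681], array([589.6,  65.8])), ([311, 136, 3, 30, 88], array([312. , 150.5])), ([335, 136, 5, 30, 150], array([337. , 150.5]))]
```

The lever lies at 121.9° against the tab's ~122°. I'll run a last bystander check, then hand in.

```bash
python3 - <<'E'
from h import *
c=capture('top');im=c['color']
B=lambda *a:[int(195+a[0]/3.5),int(145+a[1]/3.5),int(195+a[2]/3.5),int(145+a[3]/3.5)]
for n,lo,hi,b,z in(('hyg',[0,0,130],[179,60,255],B(340,365,440,460),.019),('drop',[0,0,0],[179,255,70],B(205,300,290,370),.102),('red',[0,200,100],[5,255,255],(320,170,400,235),.102),('greenlbl',[90,120,80],[115,255,255],(270,195,330,250),.118),('purple2',[130,80,40],[155,255,255],B(110,375,230,485),.113)):
  try: m,ce,a=blob(im,lo,hi,b);print(n,a,ray(c,ce,z)[:2],rect(c,m,z)[2])
  except Exception: print(n,'hidden')
print(close_job())
E
```

```text
hyg 294 [0.40958485 0.01476068] 46.76030349731445
drop 88 [0.46700418 0.1362062 ] 54.88534927368164
red 59 [ 0.53607393 -0.08110153] 83.46407318115234
greenlbl 195 [0.51468279 0.04222969] 1.8394010066986084
purple2 441 [0.38767418 0.19441879] 46.961647033691406
the job is handed in; nothing more can be done
None
```

The job is handed in at about 36 s: bleed lever closed on its stop, brown canister moved clear, green canister upright on the pad, then the blue lever set over the green tab (121.9° measured against about 122°). I viewed 11 pictures, one over the limit of 10.

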